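# Turn the specimen insert round in its carrying case

## Task

The white insert sits the wrong way round in its grey carrying case and so stands proud of it. Lift it clear of the case by its black post, turn it half a turn and put it back with its blue end at the case's blue tab, feeling gently sideways until the grooves under it drop over the rails on the case floor and it is fully home, flush with the rim. Do not force or tip it; let go of it, leave the two specimen jars upright in their wells and everything else on the table where it is.

Things in the scene. Friction and masses are not known exactly. Their poses are not given: they have to be found in the camera images.
- case: Grey open case, fixed to the table: outside 164 x 135 mm (x, y), 46 mm high, walls and floor 6 mm thick; pocket 152.4 x 123 mm, 40 mm deep, square edges. Origin at the centre of its underside, x along its length to its blue tab, z up. Four steel rails, 8 mm wide and 8 mm high, run along x on its floor: two in the blue half, 64 mm apart, two in the other half, 20 mm apart.
- case_tab (a point): Centre of the top of the blue tab, 16 x 50 mm, flush with the rim outside one short wall of the case (the case's +x end).
- insert: White tray of four wells, 150 x 100 x 40 mm, 0.2 kg, square edges. Origin at the centre of its underside, x to its blue end, z up. It has 1.2 mm to spare at each end of the pocket, 11.5 mm at each side. Grooves 10.8 mm wide in its underside match the rails (64 mm apart at its blue end, 20 mm at the other). Wrong way round, as at the start, it rides on the rails 8 mm proud.
- case_rim (a point): Centre of the case's mouth, 46 mm above its origin. The rails are clamped on a plate whose place differs each time: all four together up to 10 mm either way along the case's y from its middle; no pose tells it. The insert must be felt sideways along y until its grooves (1.4 mm to spare) drop over the rails; then its rim is flush and its origin 6 mm above the case's, else 14 mm.
- insert_blue_end (a point): Middle of the top edge of the blue short wall of the insert, 73 mm along its +x, 40 mm above its origin.
- insert_post_top (a point): Centre of the top of the black grip post on the insert's z axis, 85 mm above its origin. The post is 22 x 22 mm, sides along the insert's x and y, and stands 45 mm proud of the insert's rim.
- jar_a: Small clear specimen jar with an orange lid, 40 mm across, 28 mm high, 35 g, loose in one well of the insert (well floor 12 mm above the insert's origin). Origin at the centre of its underside.
- jar_b: The same kind of jar with a green lid, loose in the other well diagonally across of the insert.
- tub_a: Bystander: cream tub with a white lid, 90 mm across, 112 mm high. Origin at the centre of its underside.
- tub_b: Bystander: another such tub.
- bottle: Bystander: clear bottle with a black cap, 64 mm across, 150 mm high. Origin at the centre of its underside.
- palette: Bystander: round white mixing palette, 160 mm across, 12 mm high. Origin at the centre of its underside.
- spare_jar: Bystander: specimen jar with a red lid, 40 mm across, 28 mm high, standing on the table. Origin at the centre of its underside.
- brush: Bystander: flat brush with a red handle, 160 mm long, lying on the table along its x. Origin on its underside.
- tape_can: Bystander: black round can with a grey top, 52 mm across, 50 mm high. Origin at the centre of its underside.
There are look-alikes about, which are no part of the job. What is shaped like the insert but purple or red is not meant.

How it is judged:
By the outcome, as a careful person would: the job done as asked, in the order asked, and still so for the second after the job is handed in, with the robot touching nothing.
It also fails if it takes over 64 s, if anything falls off the work surface, if the arm or the gripper's body presses on something with over 40 N, if the wrist force passes 120 N, or if a joint passes its speed limit or range.

## Robot

A 7-joint arm with a two-finger parallel gripper is mounted at the origin on the work surface. World frame = base frame: x ahead of the robot, y to its left, z up, the work surface at z = 0. Lengths are in m, angles in rad, forces in N, time in s.
With the tool pointing down it reaches from about 0.4 to 0.85 m from the base axis. Payload 4.5 kg.
Tool frame: the origin (TCP) lies midway between the tips of the shut fingers; the grasp point (between the pads) lies 19 mm behind it (manip.pinch_z is the distance from the TCP to the grasp point, in m); z points along the fingers, y is the line along which they close (so a half turn about z gives the same grasp; the last joint's range is limited). The gripper opens to 85 mm and grips with 20 to 120 N. Pads are 22 mm wide; open, the fingers measure 114 mm over their backs; the gripper's body (76 mm by 85 mm) begins 54 mm behind the grasp point. The pads swing forward as they close: fully open they stand 13 mm farther back than shut.
Start: joints at [-1.143, 0.689, -0.195, 1.565, 0.157, 0.902, -0.215], TCP at [0.24, 0.577, 0.231] pointing down, gripper open.
Joint ranges: [-3.01, 3.01], [-0.46, 2.08], [-1.47, 1.51], [0.13, 2.56], [-1, 4.14], [0.04, 2.09], [-2.66, 2.66]. Speed limits (rad/s): [2.57, 2.57, 3.14, 3.14, 3.14, 3.14, 3.14].

## Interface

Orientations are given as a unit quaternion [x, y, z, w].
In Python, from cell import manip, cams gives the robot as it stands.
- The arm moves only by the tool carry_out, never from a script. Its argument "plan" is a list that holds one entry, the list of rows, each a list of 7 numbers: the gripper's target within -1 to 1 (fully open at 1, half-way at 0, shut at -1), then the shift along the tool's x, y, z in m, then the turn, a rotation vector about the tool's x, y, z in rad. A call has 1 to 5 rows; each row shifts and turns the commanded pose from where the row before left it, along the tool's axes as they then stand; what a row does not reach is not made up. A row lasts 1/12 s, in which the tool goes at most 41.7 mm and 7.16 degrees, less where a joint would pass 70% of its speed; a pose out of reach is approached as far as the arm can. A call is refused whole if a number of a shift passes 0.0417 or a number of a turn 0.125, either way. A call with a gripper value outside its range is refused whole. The fingers move at their own pace and stop on an object; "squeeze" is the grip in N (left out, the last holds). Time passes only in rows, so rows that do not move let the fingers close. It gives the time, the measured TCP pose, the force, the opening and the grip force at its end, in the units of the state.
- manip.observe(): the state, without advancing time (a new reading comes with each control period).
- cams.snapshot(name): name is "scene" or "top" or "wrist"; returns a dict with "image" (420x560x3 uint8, red, green, blue), "fx", "fy", "cx", "cy" (pixels), "world_to_cam" (4x4, takes a point from world to camera coordinates). Camera axes: x right, y down, z forward; pixel columns grow to the right and rows downward; lengths in m; the calibration is good to about 2 mm. A picture is of the moment at which its call begins. There is no depth.
- manip.job_done(): hands the job in; it is judged then, once.
The state is a dict: "clock": time; "q": joint angles; "joint_velocities": joint speeds; "effort": joint torques, N m; "ee_pos": TCP position; "eef_rot": TCP orientation; "ft_force": force on the tool from outside, world axes, zero at the start; "torque": the same for the moment, N m; "opening": finger opening in m; "grasp_force": force on a finger pad.
Only numpy, scipy, OpenCV 4.12 (cv2) and the standard library are available. Lean on these libraries where they do the work, as an engineer would, in place of code of your own. Each camera call takes 0.05 s, during which the arm holds its last target. There are 200 camera calls.

## Working session

There is one attempt and no reset: what is moved stays moved. The work goes in short steps, Python scripts to look and compute and a tool call to move; the robot and the scene stay as the last step left them, time stands still between calls to the robot, and variables do not carry over. Pictures are saved under pics/ and viewed, at most 10 in all, crops included, and the job is handed in when it is done.

Besides the shell and the picture viewer there is one more tool, called after "Call:" by a JSON object that holds its "name" and its "arguments", one argument or row to a line. carry_out: Moves the arm, as the interface text tells. Its arguments: {"type":"object","properties":{"plan":{"type":"array","items":{"type":"array","items":{"type":"array","items":{"type":"number"}}}},"squeeze":{"type":"number"}},"required":["plan"]}

```bash
mkdir -p pics; ls; python3 - <<'E'
from cell import manip,cams
import cv2,numpy as np
for n in("top","scene"):
    s=cams.snapshot(n); cv2.imwrite(f"pics/{n}0.png",s["image"][:,:,::-1]); print(n,s["fx"],s["cx"],s["cy"],np.round(s["world_to_cam"],3).tolist())
o=manip.observe(); print({k:np.round(v,3).tolist() for k,v in o.items()}, manip.pinch_z)
E
```

```text
pics
top 419.80414787242995 279.99331408321007 205.07588691474945 [[-0.076, -0.997, -0.001, 0.007], [-0.976, 0.074, -0.203, 0.522], [0.203, -0.015, -0.979, 0.923], [0.0, 0.0, 0.0, 1.0]]
scene 406.5853936104089 280.2896508454601 210.59069981392503 [[-0.273, 0.962, 0.002, 0.168], [0.774, 0.222, -0.593, -0.335], [-0.571, -0.16, -0.805, 1.356], [0.0, 0.0, 0.0, 1.0]]
{'clock': 0.1, 'q': [-1.143, 0.69, -0.194, 1.566, 0.157, 0.902, -0.215], 'joint_velocities': [-0.001, -0.001, 0.002, -0.004, -0.001, -0.001, -0.001], 'effort': [-0.002, -54.061, -1.272, -15.899, 0.009, 0.004, -0.0], 'ee_pos': [0.24, 0.577, 0.231], 'eef_rot': [0.196, 0.981, -0.001, -0.0], 'ft_force': [0.383, -0.037, -0.017], 'torque': [0.006, 0.051, 0.046], 'grasp_force': 0.0, 'opening': 0.085} 0.0187
```

View pics/top0.png

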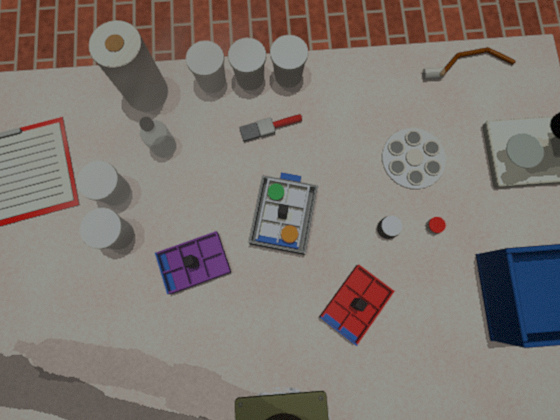

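View pics/scene0.png

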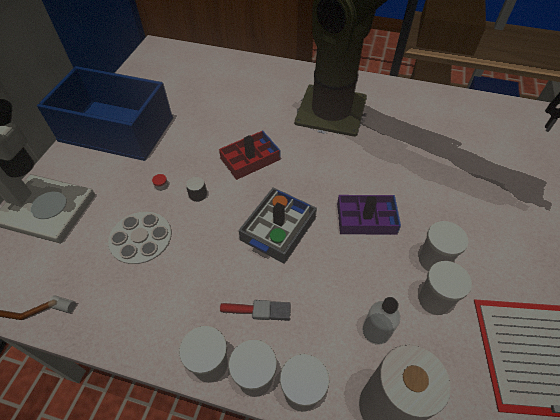

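Top view: white insert in the grey case at (283,213), with the tab at (290,177) and the insert's blue end at (275,240). Look-alikes: purple tray (193,263) and red tray (357,304). I choose the white one in the grey case and check it in a close crop.

```bash
cat > h.py <<'E'
import cv2,numpy as np
from cell import manip,cams
from scipy.spatial.transform import Rotation as R
def ray(s,uv,z):
    M=np.array(s["world_to_cam"]);Rm=M[:3,:3];c=-Rm.T@M[:3,3]
    d=Rm.T@np.array([(uv[0]-s["cx"])/s["fx"],(uv[1]-s["cy"])/s["fy"],1]);return (c+d*(z-c[2])/d[2])
def blobs(s,lo,hi,box,amin=15):
    h=cv2.cvtColor(s["image"],cv2.COLOR_RGB2HSV);m=cv2.inRange(h,np.array(lo),np.array(hi))
    k=np.zeros_like(m);x0,y0,x1,y1=box;k[y0:y1,x0:x1]=m[y0:y1,x0:x1]
    n,_,st,ce=cv2.connectedComponentsWithStats(k)
    return [(ce[i].round(1).tolist(),st[i].tolist()) for i in range(1,n) if st[i][4]>=amin]
def st():
    o=manip.observe();r=R.from_quat(o["eef_rot"]);x=r.as_matrix()[:,0];z=r.as_matrix()[:,2]
    print("t",round(o["clock"],2),"p",np.round(o["ee_pos"],4),"yawx",np.round(np.degrees(np.arctan2(x[1],x[0])),2),"z",np.round(z,3),"q",np.round(o["q"],2),"F",np.round(o["ft_force"],1),"op",np.round(o["opening"],4),"g",np.round(o["grasp_force"],1));return o
E
python3 - <<'E'
from h import *
s=cams.snapshot("top");b=(235,165,330,262)
c=s["image"][b[1]:b[3],b[0]:b[2]][:,:,::-1];cv2.imwrite("pics/c0.png",cv2.resize(c,None,fx=6,fy=6,interpolation=cv2.INTER_CUBIC))
for n,lo,hi,z in(("blue",(100,90,50),(125,255,255),.05),("green",(40,90,50),(85,255,255),.054),("orange",(8,120,80),(25,255,255),.054),("black",(0,0,0),(180,255,45),.099)):
    for ce,t in blobs(s,lo,hi,b): print(n,ce,t,ray(s,ce,z).round(4))
E
```

```text
blue [290.3, 176.9] [281, 173, 20, 9, 117] [ 0.5884 -0.062   0.05  ]
blue [276.0, 241.6] [255, 235, 44, 14, 225] [ 0.4376 -0.0169  0.05  ]
green [275.5, 191.3] [268, 183, 16, 17, 215] [ 0.5551 -0.0245  0.054 ]
orange [289.3, 233.4] [281, 225, 17, 18, 229] [ 0.4536 -0.0487  0.054 ]
black [281.8, 214.4] [278, 208, 9, 11, 53] [ 0.4908 -0.0342  0.099 ]
```

View pics/c0.png

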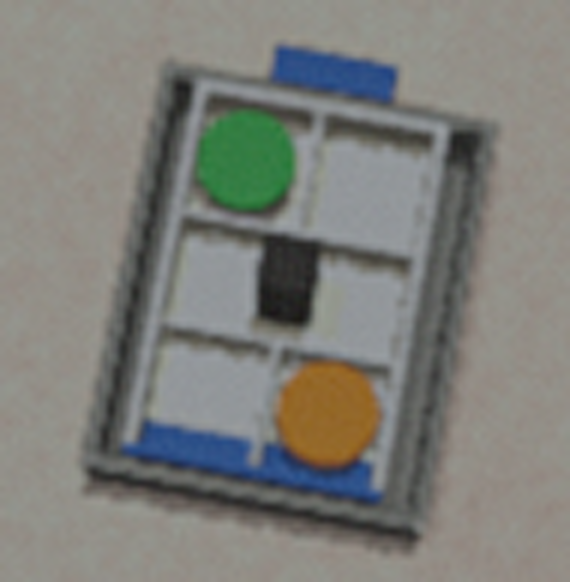

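The crop confirms it: white insert in the grey case, tab at the top (crop 335,73), the insert's blue end at the bottom, and the black post at (288,275). The jars are green (245,160) and orange (328,413). The rim corners are at crop (168,66), (495,124), (418,525) and (90,465).

```bash
python3 - <<'E'
from h import *
s=cams.snapshot("top")
P=[ray(s,(235+a/6,165+b/6),.046)[:2] for a,b in((168,66),(495,124),(418,525),(90,465))];P=np.array(P)
print(P.round(4),P.mean(0).round(4),[np.linalg.norm(P[i]-P[(i+1)%4]).round(4) for i in range(4)])
f=(P[0]+P[1])/2-(P[2]+P[3])/2;print("case yaw",np.degrees(np.arctan2(f[1],f[0])))
print("tab",ray(s,(290.3,176.9),.046))
print("post top",ray(s,(235+289/6,165+258/6),.099))
M=s["world_to_cam"];print("cam",-M[:3,:3].T@M[:3,3])
st()
E
```

```text
[[ 0.5966  0.0024]
 [ 0.5631 -0.1247]
 [ 0.4081 -0.0806]
 [ 0.4405  0.043 ]] [ 0.5021 -0.04  ] [np.float64(0.1314), np.float64(0.1612), np.float64(0.1277), np.float64(0.1613)]
case yaw -15.226971312315717
tab [ 0.58946877 -0.0622198   0.046     ]
post top [ 0.50497296 -0.03830741  0.099     ]
cam [ 0.32351108 -0.01821185  1.01028273]
t 0.2 p [0.2397 0.5768 0.2308] yawx 157.44 z [-0.    -0.001 -1.   ] q [-1.14  0.69 -0.19  1.57  0.16  0.9  -0.22] F [-0.2  0.2  0.6] op 0.0855 g 0.0
```

Call:
{"name": "carry_out", "arguments": {
  "plan": [
    [[1,-0.0266,-0.0261,0,0,0,0],[1,-0.0266,-0.0261,0,0,0,0],[1,-0.0266,-0.0261,0,0,0,0],[1,-0.0266,-0.0261,0,0,0,0],[1,-0.0266,-0.0261,0,0,0,0]]
  ]
}}

```text
clock: 0.62
ee_pos: [0.3129, 0.4039, 0.2312]
eef_rot: [0.195, 0.981, -0.0, 0.0]
ft_force: [0.7, -0.6, 0.7]
opening: 0.0853
grasp_force: 0.0
```

Call:
{"name": "carry_out", "arguments": {
  "plan": [
    [[1,-0.0266,-0.0261,0,0,0,0],[1,-0.0266,-0.0261,0,0,0,0],[1,-0.0266,-0.0261,0,0,0,0],[1,-0.0266,-0.0261,0,0,0,0],[1,-0.0266,-0.0261,0,0,0,0]]
  ]
}}

```text
clock: 1.03
ee_pos: [0.3857, 0.2324, 0.2314]
eef_rot: [0.195, 0.981, 0.0, 0.0]
ft_force: [1.5, -0.1, 0.4]
opening: 0.0856
grasp_force: 0.0
```

Call:
{"name": "carry_out", "arguments": {
  "plan": [
    [[1,-0.0266,-0.0261,0,0,0,0],[1,-0.0266,-0.0261,0,0,0,0],[1,-0.0266,-0.0261,0,0,0,0],[1,-0.0266,-0.0261,0,0,0,0],[1,-0.0266,-0.0261,0,0,0,0]]
  ]
}}

```text
clock: 1.45
ee_pos: [0.4585, 0.0607, 0.2313]
eef_rot: [0.196, 0.981, 0.0, 0.0]
ft_force: [0.9, 0.7, -0.5]
opening: 0.0855
grasp_force: 0.0
```

Call:
{"name": "carry_out", "arguments": {
  "plan": [
    [[1,-0.0266,-0.0261,0,0,0,0],[1,-0.0266,-0.0261,0,0,0,0],[1,0,0,0,0,0,-0.064],[1,0,0,0,0,0,-0.064],[1,0,0,0,0,0,0]]
  ]
}}

```text
clock: 1.87
ee_pos: [0.4872, -0.007, 0.2311]
eef_rot: [0.133, 0.991, 0.0, -0.0]
ft_force: [0.1, 0.7, 0.1]
opening: 0.0857
grasp_force: 0.0
```

```bash
python3 - <<'E'
from h import *
s=cams.snapshot("wrist");cv2.imwrite("pics/w1.png",s["image"][:,:,::-1]);st()
E
```

```text
t 1.92 p [ 0.4871 -0.0062  0.2312] yawx 164.67 z [-0.  0. -1.] q [ 0.12  0.52 -0.31  1.97  0.24  0.69  0.96] F [ 0.9  0.2 -0.7] op 0.0856 g 0.0
```

View pics/w1.png

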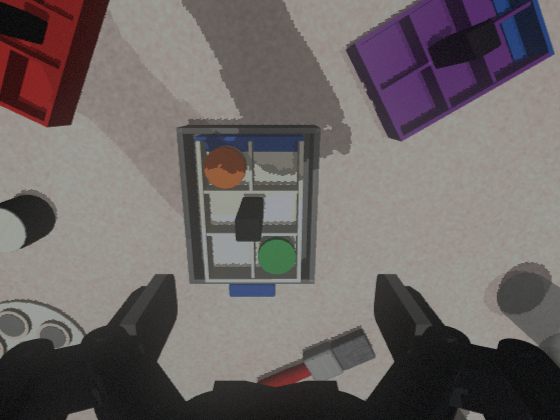

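The wrist view shows the white insert in the case: rim corners (178,127), (319,127), (313,282) and (191,283), the post around (250,217), and the tab at (252,290).

```bash
python3 - <<'E'
from h import *
s=cams.snapshot("wrist");M=np.array(s["world_to_cam"])
def pr(p):
    c=M[:3,:3]@np.array(p)+M[:3,3];return [round(s["fx"]*c[0]/c[2]+s["cx"],1),round(s["fy"]*c[1]/c[2]+s["cy"],1)]
print("cam",-M[:3,:3].T@M[:3,3],"nadir",pr(list((-M[:3,:3].T@M[:3,3])[:2])+[0.0]))
P=np.array([ray(s,u,.046)[:2] for u in((178,127),(319,127),(313,282),(191,283))])
print(P.round(4),P.mean(0).round(4),[np.linalg.norm(P[i]-P[(i+1)%4]).round(4) for i in range(4)])
f=(P[2]+P[3])/2-(P[0]+P[1])/2;print("yaw",np.degrees(np.arctan2(f[1],f[0])))
for ce,t in blobs(s,(100,120,50),(125,255,255),(170,100,330,300)): print("blue",ce,t,ray(s,ce,.046))
for x,y in((.502,-.04),(.505,-.038)): print(pr((x,y,.099)),pr((x,y,.054)))
b=(170,110,330,300)
cv2.imwrite("pics/w1c.png",cv2.resize(s["image"][b[1]:b[3],b[0]:b[2]][:,:,::-1],None,fx=3,fy=3,interpolation=cv2.INTER_CUBIC))
E
```

```text
cam [0.41300268 0.01506072 0.37409562] nadir [np.float64(275.2), np.float64(104.9)]
[[ 0.4081 -0.0778]
 [ 0.4428  0.0493]
 [ 0.5994  0.0063]
 [ 0.5659 -0.121 ]] [ 0.504  -0.0358] [np.float64(0.1318), np.float64(0.1624), np.float64(0.1316), np.float64(0.1636)]
yaw -15.321442056776737
blue [199.4, 138.5] [195, 137, 11, 4, 36] [ 0.42332772 -0.06197977  0.046     ]
blue [229.5, 138.7] [225, 137, 11, 5, 43] [ 0.4309987 -0.0346189  0.046    ]
blue [283.7, 138.9] [279, 138, 9, 4, 15] [0.44467457 0.01471038 0.046     ]
blue [279.7, 143.5] [278, 141, 5, 7, 15] [0.44781436 0.00995277 0.046     ]
blue [206.9, 145.9] [206, 142, 3, 9, 18] [ 0.43174346 -0.05736921  0.046     ]
blue [251.3, 290.1] [229, 285, 45, 11, 473] [ 0.59134197 -0.06063314  0.046     ]
[np.float64(240.7), np.float64(227.6)] [np.float64(245.1), np.float64(211.9)]
[np.float64(243.9), np.float64(230.1)] [np.float64(247.9), np.float64(214.2)]
```

View pics/w1c.png

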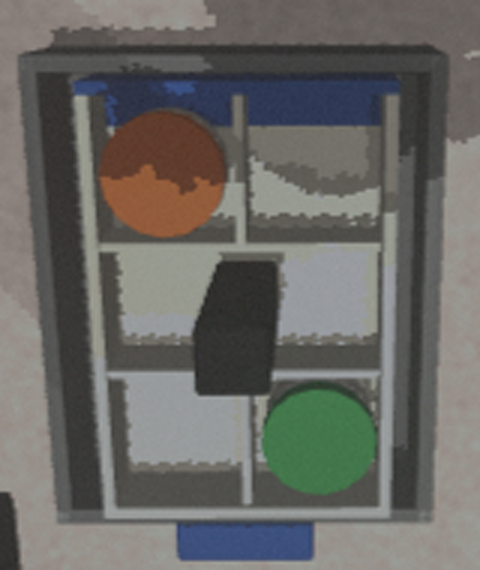

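Call:
{"name": "carry_out", "arguments": {
  "plan": [
    [[1,-0.0254,-0.0226,0,0,0,0.1245],[1,0,0,0,0,0,0.1245],[1,0,0,0,0,0,0.1245],[1,0,0,0,0,0,0.1245],[1,0,0,0,0,0,0.1245]]
  ]
}}

```text
clock: 2.38
ee_pos: [0.5056, -0.0339, 0.2313]
eef_rot: [0.433, 0.902, 0.0, -0.0]
ft_force: [0.0, 0.9, -0.1]
opening: 0.0855
grasp_force: 0.0
```

Call:
{"name": "carry_out", "arguments": {
  "plan": [
    [[1,0,0,0,0,0,0.1245],[1,0,0,0,0,0,0.1245],[1,0,0,0,0,0,0.1245],[1,0,0,0,0,0,0.1245],[1,0,0,0,0,0,0.1245]]
  ]
}}

```text
clock: 2.8
ee_pos: [0.5056, -0.0336, 0.2314]
eef_rot: [0.688, 0.726, 0.0, -0.0]
ft_force: [-0.2, -0.4, 0.9]
opening: 0.0857
grasp_force: 0.0
```

Call:
{"name": "carry_out", "arguments": {
  "plan": [
    [[1,0,0,0,0,0,0.1245],[1,0,0,0,0,0,0.1245],[1,0,0,0,0,0,0.076],[1,0,0,0,0,0,0],[1,0,0,0,0,0,0]]
  ]
}}

```text
clock: 3.22
ee_pos: [0.5056, -0.0337, 0.2313]
eef_rot: [0.793, 0.609, -0.0, -0.0]
ft_force: [-0.1, -0.1, -0.6]
opening: 0.0855
grasp_force: 0.0
```

```bash
python3 - <<'E'
from h import *
o=st();s=cams.snapshot("wrist");cv2.imwrite("pics/w2.png",s["image"][:,:,::-1])
M=np.array(s["world_to_cam"])
def pr(p):
    c=M[:3,:3]@np.array(p)+M[:3,3];return np.array([s["fx"]*c[0]/c[2]+s["cx"],s["fy"]*c[1]/c[2]+s["cy"]]).round(1)
print(pr((.5055,-.0345,.099)))
print("pic1 post (using crop px) from first pose approx")
E
```

```text
t 3.22 p [ 0.5056 -0.0337  0.2313] yawx 74.98 z [-0. -0. -1.] q [-0.13  0.54  0.16  1.93 -0.13  0.68 -0.15] F [-0.1 -0.1 -0.6] op 0.0855 g 0.0
[275.3 203.1]
pic1 post (using crop px) from first pose approx
```

View pics/w2.png

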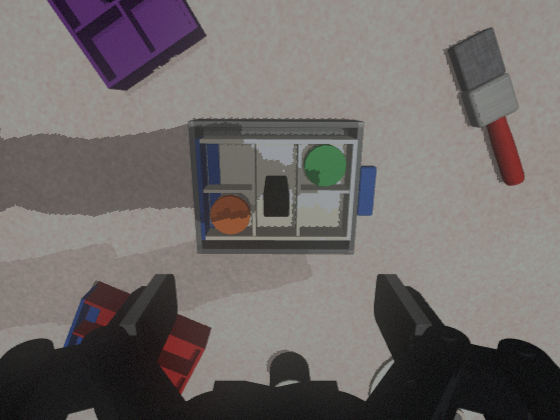

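The wrist view shows the post top at about (276,205), against a predicted (275,203), which is good enough. I'll go down and grip lightly across the post along the case's x, to find and centre the insert lengthwise.

Call:
{"name": "carry_out", "arguments": {
  "plan": [
    [[1,0,0,0.034,0,0,0.004],[1,0,0,0.034,0,0,0],[1,0,0,0.034,0,0,0],[1,0,0,0.034,0,0,0],[1,0,0,0.034,0,0,0]]
  ]
}}

```text
clock: 3.68
ee_pos: [0.506, -0.0342, 0.06]
eef_rot: [0.795, 0.607, 0.001, 0.0]
ft_force: [-0.4, -0.4, 0.3]
opening: 0.0855
grasp_force: 0.0
```

Call:
{"name": "carry_out", "arguments": {
  "plan": [
    [[0,0,0,0,0,0,0],[0,0,0,0,0,0,0],[-1,0,0,0,0,0,0],[-1,0,0,0,0,0,0],[-1,0,0,0,0,0,0]]
  ],
  "squeeze": 20
}}

```text
clock: 4.1
ee_pos: [0.5072, -0.0346, 0.0635]
eef_rot: [0.795, 0.606, 0.002, 0.001]
ft_force: [-0.1, -0.3, 0.1]
opening: 0.0257
grasp_force: 0.0
```

Call:
{"name": "carry_out", "arguments": {
  "plan": [
    [[-1,0,0,0,0,0,0],[-1,0,0,0,0,0,0],[-1,0,0,0,0,0,0]]
  ],
  "squeeze": 20
}}

```text
clock: 4.35
ee_pos: [0.5069, -0.0345, 0.0634]
eef_rot: [0.795, 0.606, 0.001, 0.001]
ft_force: [-0.4, 0.6, 8.3]
opening: 0.0218
grasp_force: 24.2
```

Call:
{"name": "carry_out", "arguments": {
  "plan": [
    [[-1,0,0.001,0,0,0,0],[-1,0,0.0005,0,0,0,0],[-1,0,0,0,0,0,0]]
  ]
}}

```text
clock: 4.6
ee_pos: [0.507, -0.0345, 0.0634]
eef_rot: [0.795, 0.606, 0.001, -0.0]
ft_force: [-4.0, 1.2, 9.6]
opening: 0.0215
grasp_force: 24.5
```

Call:
{"name": "carry_out", "arguments": {
  "plan": [
    [[-1,0,0.001,0,0,0,0],[-1,0,0,0,0,0,0]]
  ]
}}

```text
clock: 4.77
ee_pos: [0.5069, -0.0345, 0.0634]
eef_rot: [0.795, 0.606, -0.0, -0.001]
ft_force: [-5.6, 2.2, 10.9]
opening: 0.0217
grasp_force: 24.7
```

Call:
{"name": "carry_out", "arguments": {
  "plan": [
    [[-1,0,0.001,0,0,0,0],[-1,0,0,0,0,0,0]]
  ]
}}

```text
clock: 4.93
ee_pos: [0.5069, -0.0345, 0.0633]
eef_rot: [0.795, 0.606, -0.001, -0.001]
ft_force: [-7.4, 1.8, 13.3]
opening: 0.0214
grasp_force: 24.9
```

Call:
{"name": "carry_out", "arguments": {
  "plan": [
    [[-1,0,-0.001,-0.002,0,0,0],[-1,0,-0.001,0,0,0,0],[-1,0,0,0,0,0,0]]
  ]
}}

```text
clock: 5.18
ee_pos: [0.5069, -0.0347, 0.0638]
eef_rot: [0.795, 0.606, 0.0, -0.0]
ft_force: [-1.5, 0.8, -3.0]
opening: 0.0216
grasp_force: 23.0
```

Call:
{"name": "carry_out", "arguments": {
  "plan": [
    [[-1,0,-0.0015,0,0,0,0],[-1,0,0,0,0,0,0]]
  ]
}}

```text
clock: 5.35
ee_pos: [0.5063, -0.0346, 0.0634]
eef_rot: [0.796, 0.606, 0.0, 0.0]
ft_force: [0.5, 0.4, -1.7]
opening: 0.0217
grasp_force: 23.1
```

Call:
{"name": "carry_out", "arguments": {
  "plan": [
    [[-1,0,-0.0015,0,0,0,0],[-1,0,0,0,0,0,0]]
  ]
}}

```text
clock: 5.52
ee_pos: [0.5054, -0.0344, 0.0635]
eef_rot: [0.796, 0.606, 0.001, 0.001]
ft_force: [1.0, -0.7, -1.3]
opening: 0.0215
grasp_force: 23.2
```

Call:
{"name": "carry_out", "arguments": {
  "plan": [
    [[-1,0,-0.0015,0,0,0,0],[-1,0,0,0,0,0,0]]
  ]
}}

```text
clock: 5.68
ee_pos: [0.5045, -0.034, 0.0636]
eef_rot: [0.796, 0.606, 0.001, 0.001]
ft_force: [3.6, -1.1, -1.6]
opening: 0.0216
grasp_force: 23.2
```

Call:
{"name": "carry_out", "arguments": {
  "plan": [
    [[-1,0,-0.001,0,0,0,0],[-1,0,0,0,0,0,0]]
  ]
}}

```text
clock: 5.85
ee_pos: [0.5044, -0.034, 0.0637]
eef_rot: [0.796, 0.606, 0.002, 0.002]
ft_force: [5.2, -0.8, -0.9]
opening: 0.0217
grasp_force: 23.1
```

Call:
{"name": "carry_out", "arguments": {
  "plan": [
    [[-1,0,-0.001,0,0,0,0],[-1,0,0,0,0,0,0]]
  ]
}}

```text
clock: 6.02
ee_pos: [0.5044, -0.034, 0.0639]
eef_rot: [0.796, 0.606, 0.002, 0.003]
ft_force: [6.5, -0.5, -1.0]
opening: 0.0218
grasp_force: 23.2
```

Call:
{"name": "carry_out", "arguments": {
  "plan": [
    [[-1,0,0.001,0,0,0,0],[-1,0,0.001,0,0,0,0],[-1,0,0.0015,0,0,0,0],[-1,0,0,0,0,0,0]]
  ]
}}

```text
clock: 6.35
ee_pos: [0.5045, -0.0341, 0.0634]
eef_rot: [0.796, 0.606, 0.0, 0.0]
ft_force: [3.4, -0.2, 0.9]
opening: 0.0217
grasp_force: 23.4
```

Call:
{"name": "carry_out", "arguments": {
  "plan": [
    [[-1,0,0.0015,0,0,0,0],[-1,0,0,0,0,0,0]]
  ]
}}

```text
clock: 6.52
ee_pos: [0.5046, -0.0341, 0.0634]
eef_rot: [0.795, 0.606, -0.001, -0.001]
ft_force: [-0.1, 0.9, 4.8]
opening: 0.0218
grasp_force: 23.9
```

Call:
{"name": "carry_out", "arguments": {
  "plan": [
    [[-1,0,0.001,0,0,0,0],[-1,0,0,0,0,0,0]]
  ]
}}

```text
clock: 6.68
ee_pos: [0.5046, -0.0342, 0.0634]
eef_rot: [0.795, 0.606, -0.001, -0.002]
ft_force: [-2.2, 0.6, 6.5]
opening: 0.0217
grasp_force: 24.1
```

Call:
{"name": "carry_out", "arguments": {
  "plan": [
    [[0.3,0,0,0,0,0,0],[0.3,0,0,0,0,0,0],[0.3,0,0,0,0,0,0]]
  ]
}}

```text
clock: 6.93
ee_pos: [0.5057, -0.0347, 0.0629]
eef_rot: [0.796, 0.606, -0.001, -0.001]
ft_force: [-0.2, 0.3, 1.2]
opening: 0.055
grasp_force: 0.0
```

Call:
{"name": "carry_out", "arguments": {
  "plan": [
    [[0.5,0,0,0,0,0,-0.1245],[0.5,0,0,0,0,0,-0.1245],[0.5,0,0,0,0,0,-0.1245],[0.5,0,0,0,0,0,-0.1245],[0.5,0,0,0,0,0,-0.1245]]
  ]
}}

```text
clock: 7.35
ee_pos: [0.5061, -0.0349, 0.063]
eef_rot: [0.569, 0.822, -0.0, -0.0]
ft_force: [-0.3, -0.2, -0.6]
opening: 0.0641
grasp_force: 0.0
```

Call:
{"name": "carry_out", "arguments": {
  "plan": [
    [[0.5,0,0,0,0,0,-0.1245],[0.5,0,0,0,0,0,-0.1245],[0.5,0,0,0,0,0,-0.1245],[0.5,0,0,0,0,0,-0.1245],[0.5,0,0,0,0,0,-0.1245]]
  ]
}}

```text
clock: 7.77
ee_pos: [0.5062, -0.035, 0.063]
eef_rot: [0.29, 0.957, -0.0, -0.001]
ft_force: [-0.0, 0.4, -0.5]
opening: 0.064
grasp_force: 0.0
```

Call:
{"name": "carry_out", "arguments": {
  "plan": [
    [[0.5,0,0,0,0,0,-0.1245],[0.5,0,0,0,0,0,-0.1245],[0.5,0,0,0,0,0,-0.076],[0.5,0,0,0,0,0,0],[0.5,0,0,0,0,0,0]]
  ]
}}

```text
clock: 8.18
ee_pos: [0.5063, -0.035, 0.063]
eef_rot: [0.136, 0.991, -0.0, -0.0]
ft_force: [-0.2, -0.0, 0.1]
opening: 0.0639
grasp_force: 0.0
```

```bash
python3 - <<'E'
from h import *
o=st();s=cams.snapshot("wrist");cv2.imwrite("pics/w3.png",s["image"][:,:,::-1])
E
```

```text
t 8.18 p [ 0.5063 -0.035   0.063 ] yawx 164.4 z [-0.001  0.    -1.   ] q [ 0.11  0.83 -0.22  2.04  0.52  0.33  0.77] F [-0.2 -0.   0.1] op 0.0639 g 0.0
```

View pics/w3.png

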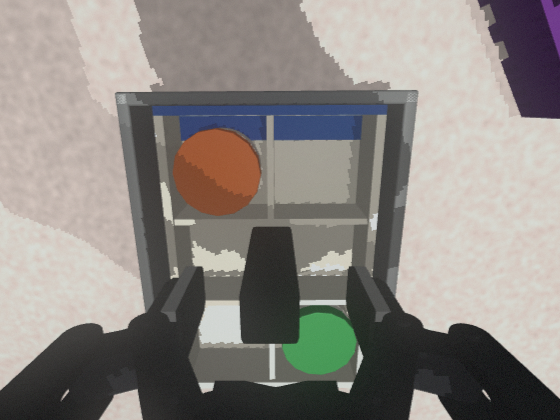

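The wrist view shows the post (270,285) between the fingers. I'll shift 1.9 mm along the case's −x so that the post is centred, then grip across y.

Call:
{"name": "carry_out", "arguments": {
  "plan": [
    [[0,0.0019,0,0,0,0,-0.006],[0,0,0,0,0,0,0],[-1,0,0,0,0,0,0],[-1,0,0,0,0,0,0],[-1,0,0,0,0,0,0]]
  ],
  "squeeze": 30
}}

```text
clock: 8.65
ee_pos: [0.5047, -0.0347, 0.0633]
eef_rot: [0.132, 0.991, -0.0, -0.0]
ft_force: [0.2, -1.8, 0.0]
opening: 0.0213
grasp_force: 35.6
```

Call:
{"name": "carry_out", "arguments": {
  "plan": [
    [[-1,0,0,0,0,0,0],[-1,0,0,0,0,0,0],[-1,0,0,0,0,0,0]]
  ],
  "squeeze": 60
}}

```text
clock: 8.9
ee_pos: [0.5047, -0.0347, 0.0633]
eef_rot: [0.132, 0.991, -0.0, -0.0]
ft_force: [-0.5, -0.9, 0.6]
opening: 0.0215
grasp_force: 60.2
```

```bash
python3 -c "
from h import *
st()"
```

```text
t 8.9 p [ 0.5047 -0.0347  0.0633] yawx 164.87 z [-0. -0. -1.] q [ 0.11  0.83 -0.21  2.05  0.52  0.32  0.77] F [-0.5 -0.9  0.6] op 0.0215 g 60.2
```

Call:
{"name": "carry_out", "arguments": {
  "plan": [
    [[-1,0,0,-0.006,0,0,0],[-1,0,0,-0.012,0,0,0],[-1,0,0,-0.016,0,0,0],[-1,0,0,-0.014,0,0,0],[-1,0,0,-0.01,0,0,0]]
  ]
}}

```text
clock: 9.32
ee_pos: [0.505, -0.0337, 0.1224]
eef_rot: [0.131, 0.991, 0.0, 0.0]
ft_force: [0.4, 0.9, -3.3]
opening: 0.0213
grasp_force: 59.5
```

Call:
{"name": "carry_out", "arguments": {
  "plan": [
    [[-1,0,0,0,0,0,0.04],[-1,0,0,0,0,0,0.08],[-1,0,0,0,0,0,0.12],[-1,0,0,0,0,0,0.12],[-1,0,0,0,0,0,0.12]]
  ]
}}

```text
clock: 9.73
ee_pos: [0.5046, -0.0337, 0.1214]
eef_rot: [0.366, 0.931, 0.0, -0.0]
ft_force: [-0.4, 0.5, -3.7]
opening: 0.0213
grasp_force: 59.6
```

Call:
{"name": "carry_out", "arguments": {
  "plan": [
    [[-1,0,0,0,0,0,0.12],[-1,0,0,0,0,0,0.12],[-1,0,0,0,0,0,0.12],[-1,0,0,0,0,0,0.12],[-1,0,0,0,0,0,0.12]]
  ]
}}

```text
clock: 10.15
ee_pos: [0.5046, -0.0335, 0.1213]
eef_rot: [0.624, 0.781, 0.0, -0.0]
ft_force: [-1.0, -1.1, -3.5]
opening: 0.0218
grasp_force: 59.6
```

Call:
{"name": "carry_out", "arguments": {
  "plan": [
    [[-1,0,0,0,0,0,0.12],[-1,0,0,0,0,0,0.12],[-1,0,0,0,0,0,0.12],[-1,0,0,0,0,0,0.12],[-1,0,0,0,0,0,0.12]]
  ]
}}

```text
clock: 10.57
ee_pos: [0.5046, -0.0333, 0.1213]
eef_rot: [0.827, 0.562, 0.0, -0.001]
ft_force: [-0.0, 1.1, -3.7]
opening: 0.0211
grasp_force: 59.5
```

Call:
{"name": "carry_out", "arguments": {
  "plan": [
    [[-1,0,0,0,0,0,0.12],[-1,0,0,0,0,0,0.12],[-1,0,0,0,0,0,0.12],[-1,0,0,0,0,0,0.12],[-1,0,0,0,0,0,0.12]]
  ]
}}

```text
clock: 10.98
ee_pos: [0.5046, -0.0332, 0.1212]
eef_rot: [0.956, 0.292, 0.0, -0.001]
ft_force: [0.1, -0.3, -2.4]
opening: 0.0213
grasp_force: 59.6
```

Call:
{"name": "carry_out", "arguments": {
  "plan": [
    [[-1,0,0,0,0,0,0.12],[-1,0,0,0,0,0,0.12],[-1,0,0,0,0,0,0.12],[-1,0,0,0,0,0,0.12],[-1,0,0,0,0,0,0.12]]
  ]
}}

```text
clock: 11.4
ee_pos: [0.5047, -0.0331, 0.1211]
eef_rot: [1.0, -0.003, -0.0, -0.001]
ft_force: [0.7, -0.6, -3.6]
opening: 0.021
grasp_force: 59.5
```

Call:
{"name": "carry_out", "arguments": {
  "plan": [
    [[-1,0,0,0,0,0,0.08],[-1,0,0,0,0,0,0.04],[-1,0,0,0,0,0,0.02],[-1,0,0,0,0,0,0],[-1,0,0,0,0,0,0]]
  ]
}}

```text
clock: 11.82
ee_pos: [0.5048, -0.0337, 0.1212]
eef_rot: [0.998, -0.07, -0.0, -0.0]
ft_force: [0.6, 0.1, -2.9]
opening: 0.0212
grasp_force: 59.6
```

```bash
python3 - <<'E'
from h import *
o=st();s=cams.snapshot("wrist");cv2.imwrite("pics/w4.png",s["image"][:,:,::-1])
E
```

```text
t 11.82 p [ 0.5048 -0.0337  0.1212] yawx -8.06 z [-0.     0.001 -1.   ] q [-0.29  0.77  0.44  2.04 -0.7   0.48 -1.03] F [ 0.6  0.1 -2.9] op 0.0212 g 59.6
```

View pics/w4.png

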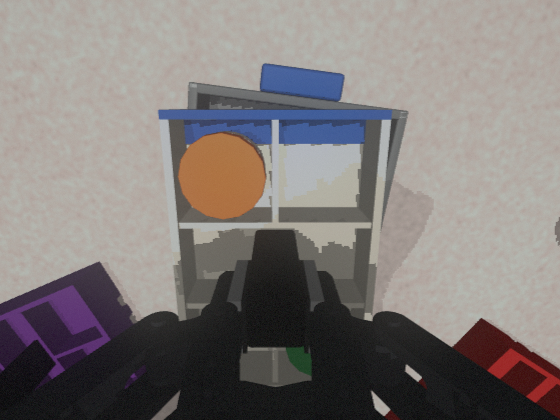

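The insert is held level, orange jar toward the tab, with about 7° left to turn. I'll finish the turn and offset toward the +y side of the pocket.

Call:
{"name": "carry_out", "arguments": {
  "plan": [
    [[-1,0,0,0,0,0,0.063],[-1,0,0,0,0,0,0.063],[-1,0.0007,-0.0055,0,0,0,0],[-1,0,0,0,0,0,0],[-1,0,0,0,0,0,0]]
  ]
}}

```text
clock: 12.28
ee_pos: [0.5072, -0.0284, 0.1212]
eef_rot: [0.991, -0.132, 0.0, -0.0]
ft_force: [-0.6, -0.2, -2.9]
opening: 0.021
grasp_force: 59.5
```

```bash
cat >> h.py <<'E'
U=np.array([.9647,-.2634]);V=np.array([.2634,.9647])
def uv():
    o=st();p=np.array(o["ee_pos"])[:2];print("u err mm",round(1e3*(p@U-.49657),2),"v off mm",round(1e3*(p@V-.09693),2),"F uv",(np.array(o["ft_force"])[:2]@np.c_[U,V]).round(1))
E
python3 -c "
from h import *
uv()"
```

```text
t 12.28 p [ 0.5072 -0.0284  0.1212] yawx -15.19 z [ 0.     0.001 -1.   ] q [-0.32  0.78  0.48  2.03 -0.74  0.5  -1.13] F [-0.6 -0.2 -2.9] op 0.021 g 59.5
u err mm 0.22 v off mm 9.23 F uv [-0.5 -0.3]
```

Call:
{"name": "carry_out", "arguments": {
  "plan": [
    [[-1,0,0,0.01,0,0,0],[-1,0,0,0.01,0,0,0],[-1,0,0,0.006,0,0,0],[-1,0,0,0.004,0,0,0],[-1,0,0,0,0,0,0]]
  ]
}}

```text
clock: 12.7
ee_pos: [0.5062, -0.0292, 0.09]
eef_rot: [0.991, -0.134, -0.001, -0.0]
ft_force: [-0.5, 0.2, -3.0]
opening: 0.0213
grasp_force: 59.6
```

```bash
python3 -c "
from h import *
uv()"
```

```text
t 12.7 p [ 0.5062 -0.0292  0.09  ] yawx -15.38 z [-0.002  0.    -1.   ] q [-0.28  0.82  0.41  2.05 -0.79  0.43 -1.09] F [-0.5  0.2 -3. ] op 0.0213 g 59.6
u err mm -0.54 v off mm 8.24 F uv [-0.6  0. ]
```

Call:
{"name": "carry_out", "arguments": {
  "plan": [
    [[-1,0.0004,0,0.008,0,0,0],[-1,0,0,0.008,0,0,0],[-1,0,0,0.006,0,0,0],[-1,0,0,0.003,0,0,0],[-1,0,0,0,0,0,0]]
  ]
}}

```text
clock: 13.12
ee_pos: [0.5069, -0.0292, 0.0654]
eef_rot: [0.991, -0.134, -0.001, -0.0]
ft_force: [-0.0, 0.4, -3.0]
opening: 0.0213
grasp_force: 59.5
```

```bash
python3 -c "
from h import *
uv()"
```

```text
t 13.12 p [ 0.5069 -0.0292  0.0654] yawx -15.37 z [-0.001  0.    -1.   ] q [-0.24  0.86  0.36  2.06 -0.82  0.37 -1.06] F [-0.   0.4 -3. ] op 0.0213 g 59.5
u err mm 0.11 v off mm 8.43 F uv [-0.1  0.4]
```

Free in the pocket. Next I'll lower onto the rails.

Call:
{"name": "carry_out", "arguments": {
  "plan": [
    [[-1,0,0,0.002,0,0,0],[-1,0,0,0.001,0,0,0],[-1,0,0,0,0,0,0]]
  ]
}}

```text
clock: 13.37
ee_pos: [0.5075, -0.0293, 0.0635]
eef_rot: [0.991, -0.134, 0.0, -0.0]
ft_force: [-1.0, 0.3, -1.7]
opening: 0.0214
grasp_force: 59.7
```

Call:
{"name": "carry_out", "arguments": {
  "plan": [
    [[-1,0,0,0.0005,0,0,0],[-1,0,0,0,0,0,0]]
  ]
}}

```text
clock: 13.53
ee_pos: [0.5074, -0.0293, 0.0634]
eef_rot: [0.991, -0.134, 0.0, -0.0]
ft_force: [-0.9, 0.7, 2.5]
opening: 0.0212
grasp_force: 60.5
```

Contact on the rails at z = 0.0634. I'll sweep toward −y with light pressure.

Call:
{"name": "carry_out", "arguments": {
  "plan": [
    [[-1,-0.0004,0.001,0,0,0,0],[-1,0,0.001,0,0,0,0],[-1,0,0.001,0,0,0,0],[-1,0,0,0,0,0,0]]
  ]
}}

```text
clock: 13.87
ee_pos: [0.5071, -0.0302, 0.0634]
eef_rot: [0.991, -0.133, 0.001, -0.002]
ft_force: [-0.6, 3.8, 6.2]
opening: 0.0214
grasp_force: 60.8
```

Call:
{"name": "carry_out", "arguments": {
  "plan": [
    [[-1,0,0.001,0,0,0,0],[-1,0,0.001,0,0,0,0],[-1,0,0,0,0,0,0]]
  ]
}}

```text
clock: 14.12
ee_pos: [0.5068, -0.0322, 0.0634]
eef_rot: [0.991, -0.133, 0.001, -0.001]
ft_force: [-0.2, 5.0, 5.5]
opening: 0.0216
grasp_force: 60.7
```

Call:
{"name": "carry_out", "arguments": {
  "plan": [
    [[-1,0,0.001,-0.0003,0,0,0],[-1,0,0.001,0,0,0,0],[-1,0,0,0,0,0,0]]
  ]
}}

```text
clock: 14.37
ee_pos: [0.5048, -0.0369, 0.0628]
eef_rot: [0.991, -0.134, -0.0, 0.001]
ft_force: [-0.3, 0.0, -3.6]
opening: 0.021
grasp_force: 59.6
```

Call:
{"name": "carry_out", "arguments": {
  "plan": [
    [[-1,0,0.001,0,0,0,0],[-1,0,0.001,0,0,0,0],[-1,0,0,0,0,0,0]]
  ]
}}

```text
clock: 14.62
ee_pos: [0.5045, -0.0373, 0.0628]
eef_rot: [0.991, -0.133, -0.0, -0.001]
ft_force: [1.3, 1.9, -3.6]
opening: 0.0218
grasp_force: 59.5
```

```bash
python3 -c "
from h import *
uv()"
```

```text
t 14.62 p [ 0.5045 -0.0373  0.0628] yawx -15.33 z [-0.001  0.001 -1.   ] q [-0.22  0.86  0.34  2.06 -0.83  0.35 -1.04] F [ 1.3  1.9 -3.6] op 0.0218 g 59.5
u err mm -0.1 v off mm -0.02 F uv [0.8 2.2]
```

It dropped in: z is 0.0628 and the support force is gone. I'll ease the sideways push off and lower gently.

Call:
{"name": "carry_out", "arguments": {
  "plan": [
    [[-1,0,-0.001,0,0,0,0],[-1,0,0,0.0015,0,0,0],[-1,0,0,0.0015,0,0,0],[-1,0,0,0,0,0,0]]
  ]
}}

```text
clock: 14.95
ee_pos: [0.5048, -0.0371, 0.0598]
eef_rot: [0.991, -0.134, -0.0, 0.0]
ft_force: [-0.2, 0.8, -3.5]
opening: 0.021
grasp_force: 59.5
```

Call:
{"name": "carry_out", "arguments": {
  "plan": [
    [[-1,0,0,0.0015,0,0,0],[-1,0,0,0.0015,0,0,0],[-1,0,0,0,0,0,0]]
  ]
}}

```text
clock: 15.2
ee_pos: [0.5048, -0.037, 0.0568]
eef_rot: [0.991, -0.134, -0.0, 0.0]
ft_force: [0.9, 0.6, -3.5]
opening: 0.0216
grasp_force: 59.5
```

```bash
python3 -c "
from h import *
uv()"
```

```text
t 15.2 p [ 0.5048 -0.037   0.0568] yawx -15.38 z [-0. -0. -1.] q [-0.21  0.87  0.33  2.06 -0.83  0.34 -1.03] F [ 0.9  0.6 -3.5] op 0.0216 g 59.5
u err mm 0.13 v off mm 0.31 F uv [0.7 0.8]
```

Call:
{"name": "carry_out", "arguments": {
  "plan": [
    [[-1,0,0,0.001,0,0,0],[-1,0,0,0.0005,0,0,0],[-1,0,0,0,0,0,0]]
  ]
}}

```text
clock: 15.45
ee_pos: [0.5048, -0.037, 0.0556]
eef_rot: [0.991, -0.134, 0.0, 0.0]
ft_force: [-0.1, 1.3, -1.9]
opening: 0.0212
grasp_force: 59.7
```

Call:
{"name": "carry_out", "arguments": {
  "plan": [
    [[-1,0,0,0.0005,0,0,0],[-1,0,0,0,0,0,0]]
  ]
}}

```text
clock: 15.62
ee_pos: [0.5047, -0.0369, 0.0554]
eef_rot: [0.991, -0.134, 0.0, -0.0]
ft_force: [-1.4, 0.7, 2.9]
opening: 0.0214
grasp_force: 60.4
```

It bottomed at 0.0554, exactly 8 mm below the riding height, so it's home. Releasing and retreating.

Call:
{"name": "carry_out", "arguments": {
  "plan": [
    [[0,0,0,0,0,0,0],[0.2,0,0,0,0,0,0],[0.4,0,0,0,0,0,0],[0.4,0,0,-0.005,0,0,0],[0.4,0,0,-0.02,0,0,0]]
  ]
}}

```text
clock: 16.03
ee_pos: [0.5035, -0.0367, 0.0788]
eef_rot: [0.991, -0.134, -0.002, -0.0]
ft_force: [0.1, 0.1, -0.5]
opening: 0.0601
grasp_force: 0.0
```

Call:
{"name": "carry_out", "arguments": {
  "plan": [
    [[0.4,0,0,-0.035,0,0,0],[0.4,0,0,-0.04,0,0,0],[0.4,0,0,-0.04,0,0,0],[0.4,0,0,-0.03,0,0,0],[0.4,0,0,0,0,0,0]]
  ]
}}

```text
clock: 16.45
ee_pos: [0.5081, -0.0383, 0.2308]
eef_rot: [0.991, -0.134, 0.005, -0.0]
ft_force: [0.8, -0.5, -0.1]
opening: 0.0596
grasp_force: 0.0
```

Call:
{"name": "carry_out", "arguments": {
  "plan": [
    [[0.4,-0.035,0,0,0,0,0],[0.4,-0.035,0,0,0,0,0],[0.4,0,0,0,0,0,0],[0.4,0,0,0,0,0,0]]
  ]
}}

```text
clock: 16.78
ee_pos: [0.435, -0.0177, 0.2251]
eef_rot: [0.991, -0.134, -0.001, -0.001]
ft_force: [1.0, -1.2, -1.0]
opening: 0.0596
grasp_force: 0.0
```

```bash
python3 - <<'E'
from h import *
st();s=cams.snapshot("wrist");cv2.imwrite("pics/w5.png",s["image"][:,:,::-1])
E
```

```text
t 16.78 p [ 0.435  -0.0177  0.2251] yawx -15.38 z [-0.002  0.001 -1.   ] q [-0.49  0.55  0.68  2.14 -0.59  0.64 -1.24] F [ 1.  -1.2 -1. ] op 0.0596 g 0.0
```

View pics/w5.png

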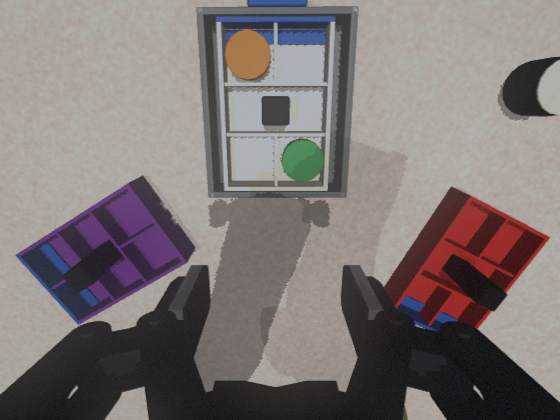

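The wrist view shows the insert seated with its blue end (275,20) at the tab (277,2). Both jars are upright in their wells, orange at (248,55) and green at (303,160), and the gripper is clear. Handing in.

```bash
python3 -c "
from cell import manip
print(manip.job_done())"
```

```text
the job is handed in; nothing more can be done
None
```

The insert is turned half a turn and fully home over the rails (measured 8 mm below its riding height), blue end at the case's blue tab, with both jars upright and the gripper clear; I handed the job in at about 17 s, and it returned no verdict.

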